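Tension the drive belt of the coffee grinder

ROBOT

A 7-joint arm with a two-finger parallel gripper is mounted at the origin on a cart in front of the work surface, level with it; the furniture and walls round the work are solid. World frame = base frame: x ahead of the robot, y to its left, z up, the work surface at z = 0. Lengths are in m, angles in rad, forces in N, time in s.
With the tool pointing down it reaches from about 0.4 to 0.875 m from the base axis. Payload 19.3 kg.
Tool frame: the origin (TCP) lies on the front face of the gripper's body, between the roots of the fingers; the fingertips stand 73 mm ahead of it and the grasp point (between the pads) lies 54 mm ahead of it; x points along the fingers, y is the direction in which the jaws open and shut, and the axes are right-handed (so a half turn about x gives the same grasp; the last joint's range is limited). The gripper opens to 85 mm and grips with 20 to 120 N. Pads are 22 mm wide; open, the fingers measure 114 mm over their backs; the gripper's body (76 mm by 85 mm) begins 54 mm behind the grasp point. The pads swing forward as they close: fully open they stand 13 mm farther back than shut.
Start: joints at [1.05, 0.521, -0.036, 1.599, 0.021, 1.021, -0.113], TCP at [0.272, -0.563, 0.304] pointing down, gripper open.
Joint ranges: [-2.91, 2.91], [-0.3, 2.13], [-1.5, 1.42], [0.17, 2.43], [-1.26, 4.41], [0.16, 1.93], [-2.52, 2.52]. Speed limits (rad/s): [1.89, 1.89, 2.39, 2.39, 3.01, 3.01, 3.01].

INTERFACE

Orientations are given as a unit quaternion [x, y, z, w].
In Python, from cell import robot gives the robot as it stands.
- The arm moves only by the shell command python3 -m jog 'ROWS' [OPENING] [FORCE]. ROWS is JSON, a list of rows, each a list of 6 numbers: the shift along the tool's x, y, z in m, then the turn, a rotation vector about the tool's x, y, z in degrees. In form: [[dx, dy, dz, wx, wy, wz], ...]. A call has 1 to 20 rows; each row shifts and turns the pose as measured when the row begins, along the tool's axes as they then stand; what a row does not reach is not made up. A row lasts 1/10 s, in which the tool goes at most 50 mm and 8.59 degrees, less where a joint would pass 70% of its speed; a pose out of reach is approached as far as the arm can. A call with a gripper value outside its range is refused whole. OPENING is the finger opening in m, from 0 to 0.0854, set as the call begins (- or left out, the last holds). The fingers move at their own pace and stop on an object; FORCE is the grip in N (left out, the last holds). Time passes only in rows, so rows that do not move let the fingers close. It gives the time, the measured TCP pose, the force and the opening at its end, in the units of the state.
- robot.get_obs(): the state, without advancing time (a new reading comes with each control period).
- robot.read_camera(name): name is "scene" or "top" or "wrist"; returns (picture, depth): 420x560x3 uint8, red, green, blue; 420x560 float32, m along the optical axis (not along the pixel's ray), 0 where there is no reading.
- robot.camera_info(name): a dict with "K" (3x3 intrinsics, pixels), "position" and "rotation" of the camera in the world. Camera axes: x right, y down, z forward; pixel columns grow to the right and rows downward; lengths in m; the calibration is good to about 2 mm. A picture is of the moment at which its call begins: read the wrist's pose just before it. camera_info takes no time and is no camera call; for the wrist camera it gives the pose at the moment of the call.
- robot.hand_in(): hands the job in, once; it reports no verdict.
The state is a dict: "time_s": time; "joint_pos": joint angles; "qvel": joint speeds; "tau": joint torques, N m; "position": TCP position; "orientation": TCP orientation; "wrist_force": force on the tool from outside, world axes, zero at the start; "torque": the same for the moment, N m; "gripper_width": opening from 0.0 (shut) to 1.0 (fully open).
Only numpy, scipy, OpenCV 4.12 (cv2) and the standard library are available. Lean on these libraries where they do the work, as an engineer would, in place of code of your own. Each camera call takes 0.05 s, during which the arm holds its last target.

TASK

Lift the loose round cover off the grinder's sloping panel and set it down gently, open side down, on the ribbed bar mat. Then wind the tension wheel that was under it clockwise until it turns firmly and its white index line points between the two longer marks on the panel, without overwinding it. Let go, and leave the other things where they stand.

Things in the scene. Friction and masses are not known exactly. Their poses are not given: they have to be found in the camera images.
- wheel_seat (a point): Point on the surface of the sloping panel, at its centre, where the wheel's axis leaves it. z: out of the panel along the axis, 25 degrees from vertical, leaning to the grinder's front; x: up the slope; y: level along the panel, to the grinder's left side (+y of the robot at yaw 0). On the axis: a fixed boss 63 mm across, 6 mm high, then the black knurled wheel, 56 mm across, z = 16 to 38 mm.
- grinder: Steel coffee grinder fixed to the worktop: in front a sloping panel 140 x 150 mm, behind it a tower 150 mm wide, 230 mm high, with a hopper up to 324 mm. Origin: on the worktop, straight under the panel's centre (130 mm above it); x to the back, z up. The tower's front face stands at x = 58 mm.
- tension_wheel (a joint): Wheel angle (rad), grows when wound clockwise looking at its face (negative turn about wheel_seat's z); 0 to a stop at 3.3; starts slack, 0.7 to 1.5. Its resistance climbs steadily: 0.13 N m at 0.7, 0.32 at 1.5, 0.58 at 2.6 (the set tension). Index line between the set marks: 2.4 to 2.8; overwound above 2.95. Let go between the marks it stays, or creeps back 0.1 at most.
- cover: Loose round aluminium cover over the wheel, 74 mm across, 45 mm high, 120 g, open below; black bar handle on top, 14 mm wide (cover's y), 42 mm long (x), 44 to 69 mm above the rim. Origin: centre of the open rim; z to the handle. It starts on the panel round the boss (2 mm play), axes as wheel_seat; lift it 50 mm along its z to clear the wheel.
- bar_mat: Black ribbed rubber bar mat, 200 mm (x) by 160 mm (y), 6 mm thick (top 6 mm above the worktop, ribs 0.5 mm more, only drawn), fixed, right of the grinder. Origin: centre of its underside. It is empty.
- jigger: Bystander: hourglass steel spirit measure, 42 mm across, 80 mm high, left of the grinder. Origin: centre of its underside.
- espresso_cup: Bystander: small white patterned cup, 62 x 89 x 52 mm, in front of the grinder. Origin: centre of its underside.
- tin_a: Bystander: low fruit tin, 75 mm across, 58 mm high, behind the mat. Origin: centre of its underside.
- honey_jar: Bystander: honey jar, 65 mm across, 100 mm high, on the left. Origin: centre of its underside.
- spice_a: Bystander: spice jar, 45 mm across, 106 mm high, at the right rear corner. Origin: centre of its underside.
- bottle_06: Bystander: pale green bottle, 74 mm across, 302 mm high, at the left rear. Origin: centre of its underside.
- set_mark (a point): Middle between the two longer black set marks on the panel, 45 mm up the slope (+x) from the wheel's axis; the marks stand 9 mm either side along y. Shorter ticks lead up to them from the +y side. A white index line on the wheel's face, from hub to edge, points between the marks at the set tension and starts 63 to 109 degrees anticlockwise of that. Axes as wheel_seat.
There are look-alikes about, which are no part of the job. Leave any turquoise look-alike of the cover alone.

How it is judged:
By the outcome, as a careful person would: the job done as asked, in the order asked, and still so for the second after the job is handed in, with the robot touching nothing.
It also fails if it takes over 72 s, if anything falls off the work surface, if the arm or the gripper's body presses on something with over 40 N, if the wrist force passes 120 N, or if a joint passes its speed limit or range.

## Working session

There is one attempt and no reset: what is moved stays moved. The work goes in short steps, Python scripts to look and compute and a shell command to move; the robot and the scene stay as the last step left them, time stands still between calls to the robot, and variables do not carry over. Pictures are saved under pics/ and viewed, and the job is handed in when it is done.

```bash
ls; mkdir -p pics; python3 - <<'E'
from cell import robot
import cv2
o=robot.get_obs();print(o)
for n in ["scene","top"]:
    p,d=robot.read_camera(n);cv2.imwrite(f"pics/{n}0.png",p[:,:,::-1]);
    import numpy as np
    np.savez(f"{n}0.npz",p=p,d=d,**robot.camera_info(n)); print(robot.camera_info(n))
E
```

```text
pics
{'time_s': 0.0, 'joint_pos': array([ 1.04980586,  0.52203815, -0.03629043,  1.59997649,  0.02119239,
        1.02111048, -0.11279237]), 'qvel': array([ 0.0010471 , -0.00021416, -0.00047957,  0.0012714 , -0.00080805,
        0.00045888,  0.00099854]), 'tau': array([ 1.84137796e-03, -9.27096248e+01,  1.98042780e+00, -3.69940639e+01,
        1.78422761e-02,  8.24717368e-03,  4.46626484e-05]), 'position': array([ 0.27214709, -0.56236474,  0.30332235]), 'orientation': array([-0.68910143, -0.15840582,  0.68934673, -0.15763215]), 'wrist_force': array([ 0.54944508,  0.17873252, -0.04046903]), 'torque': array([-0.01525673, -0.00732997, -0.02358152]), 'gripper_width': 0.9979149053461978}
{'K': array([[422.43333382,   0.        , 278.72907535],
       [  0.        , 422.43333382, 209.73809058],
       [  0.        ,   0.        ,   1.        ]]), 'position': array([-0.33676526,  0.8719324 ,  0.67349194]), 'rotation': array([-0.3486524 ,  0.77400205, -0.4857328 ,  0.20838898])}
{'K': array([[413.89223287,   0.        , 273.50957778],
       [  0.        , 413.89223287, 205.85622182],
       [  0.        ,   0.        ,   1.        ]]), 'position': array([0.3267894 , 0.10628507, 1.17437615]), 'rotation': array([-0.69543619,  0.71377619, -0.05961498,  0.05777635])}
```

View pics/scene0.png

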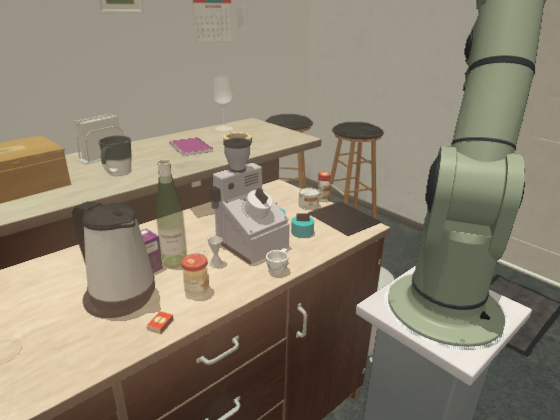

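View pics/top0.png

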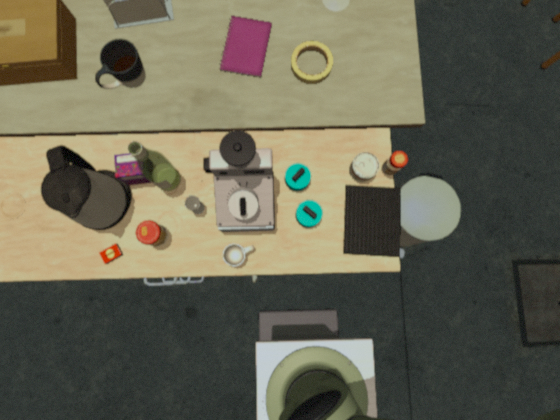

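The top view shows the grinder, with the silver cover on its panel at about (243,205). Two turquoise look-alikes stand at (298,177) and (309,214). The mat is at (372,220), the cup at (235,255) and the jigger at (194,205). Only the silver cover on the panel is the one meant. I'll confirm that in an enlarged crop.

```bash
cat > h.py <<'E'
import numpy as np,cv2
from scipy.spatial.transform import Rotation as R
def rot(r):
    r=np.array(r); return R.from_quat(r).as_matrix() if r.size==4 else r
def pt(u,v,d,I):
    K=I['K'];c=np.array([(u-K[0,2])/K[0,0],(v-K[1,2])/K[1,1],1.])
    return I['position']+rot(I['rotation'])@(c*d)
def plane(u,v,z,I):
    K=I['K'];c=rot(I['rotation'])@np.array([(u-K[0,2])/K[0,0],(v-K[1,2])/K[1,1],1.])
    return I['position']+c*(z-I['position'][2])/c[2]
def proj(P,I):
    c=rot(I['rotation']).T@(np.array(P)-I['position']);K=I['K'];return (K@(c/c[2]))[:2]
def cloud(d,I):
    v,u=np.mgrid[:d.shape[0],:d.shape[1]];K=I['K']
    c=np.stack([(u-K[0,2])/K[0,0]*d,(v-K[1,2])/K[1,1]*d,d],-1)
    return c@rot(I['rotation']).T+I['position']
E
python3 - <<'E'
from h import *
Z=np.load('top0.npz');S=np.load('scene0.npz')
a=cv2.resize(Z['p'][130:280,180:410,::-1],None,fx=3.4,fy=3.4,interpolation=cv2.INTER_CUBIC)
cv2.imwrite('pics/topc.png',a)
b=cv2.resize(S['p'][150:290,170:390,::-1],None,fx=3.6,fy=3.6,interpolation=cv2.INTER_CUBIC)
cv2.imwrite('pics/scc.png',b)
C=cloud(Z['d'],Z)
np.set_printoptions(precision=4,suppress=True)
for u,v in [(220,180),(270,180),(220,225),(270,222),(243,205),(243,215),(262,205),(223,205),(372,220),(300,230),(345,187),(400,187),(345,252),(398,254),(238,148),(225,160)]:
    print(u,v,C[v,u])
E
```

```text
220 180 [0.5675 0.2347 0.1545]
270 180 [0.565  0.1085 0.1511]
220 225 [0.4597 0.2419 0.1022]
270 222 [0.4638 0.1114 0.1046]
243 205 [0.4952 0.1748 0.1941]
243 215 [0.4725 0.1759 0.1831]
262 205 [0.5057 0.1308 0.1252]
223 205 [0.508  0.2307 0.1275]
372 220 [ 0.4748 -0.1787  0.0051]
300 230 [0.4515 0.0274 0.0056]
345 187 [ 0.5721 -0.1066  0.008 ]
400 187 [ 0.6786 -0.4352 -0.5271]
345 252 [ 0.3862 -0.0971  0.0036]
398 254 [ 0.3765 -0.2444  0.0087]
238 148 [0.5973 0.1749 0.3215]
225 160 [0.5737 0.2037 0.3136]
```

View pics/topc.png

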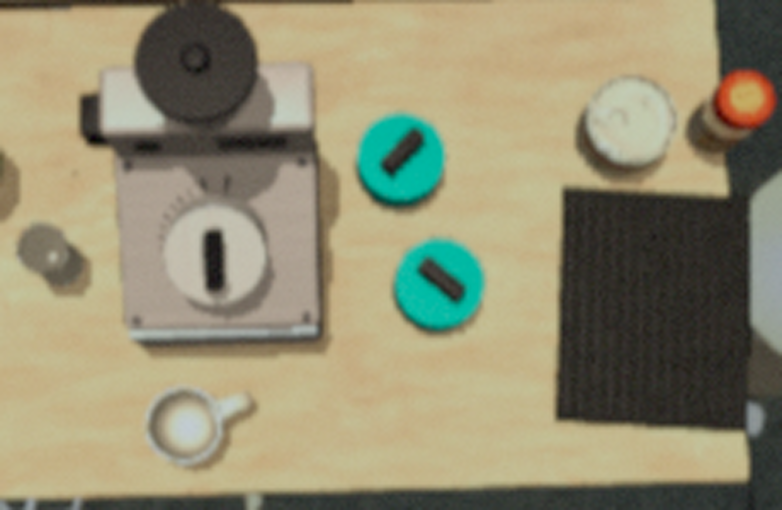

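View pics/scc.png

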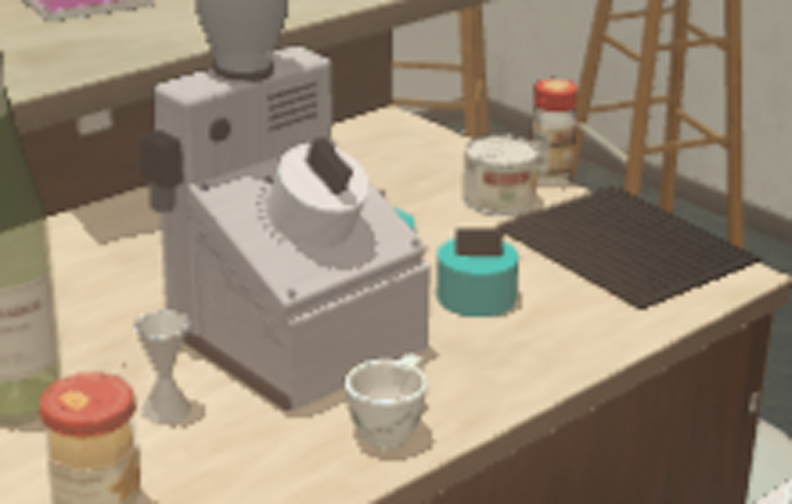

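The crop confirms it: the silver round cover with a black bar handle sits on the panel at top px (243,205), and both turquoise ones stand on the worktop. Next I'll fit the panel plane, the cover axis and the yaw.

```bash
python3 - <<'E'
from h import *
np.set_printoptions(precision=4,suppress=True)
Z=np.load('top0.npz');C=cloud(Z['d'],Z);p=Z['p'].astype(int)
# panel points
m=np.zeros(C.shape[:2],bool); m[180:224,216:272]=1
v,u=np.mgrid[:420,:560]; m&=((u-243)**2+(v-205)**2>21**2)
P=C[m]
for _ in range(4):
    c=P.mean(0);n=np.linalg.svd(P-c,full_matrices=False)[2][2];n*=np.sign(n[2])
    r=(C[m]-c)@n; P=C[m][abs(r)<.006]
print('panel n',n,'tilt',np.degrees(np.arccos(n[2])),'yaw',np.degrees(np.arctan2(-n[1],-n[0])),len(P),m.sum())
H=(C-c)@n
roi=np.zeros_like(m);roi[165:240,205:285]=1
pan=roi&(abs(H)<.008)
cov=roi&(H>.035)&(H<.055)&(v>186)
han=roi&(H>.058)&(H<.085)&(v>186)&(p.sum(-1)<200)
print(cov.sum(),han.sum())
for nm,mm in(('cov',cov),('han',han)):
    q=C[mm]; print(nm,q.mean(0),np.median(H[mm]))
# panel rect
pm=(roi&(H>-.008)).astype(np.uint8)
x=np.array([-n[0],-n[1],0]); 
yx=-n*0+np.array([-n[2]*n[0],-n[2]*n[1],1-n[2]**2]);yx/=np.linalg.norm(yx);yy=np.cross(n,yx)
Q=C[pan]-c; a=Q@yx;b=Q@yy
print('panel extents x',np.percentile(a,[0,1,99,100]),'y',np.percentile(b,[0,1,99,100]))
print('c',c)
# gray disc: brightness mask & circle via contour on the top plane of cover
g=((p.min(-1)>0)&cov).astype(np.uint8)|han.astype(np.uint8)
cn=max(cv2.findContours(g,cv2.RETR_EXTERNAL,cv2.CHAIN_APPROX_NONE)[0],key=cv2.contourArea)
print(cv2.minEnclosingCircle(cn), cv2.fitEllipse(cn))
hc=cv2.minAreaRect(np.argwhere(han)[:,::-1].astype(np.float32));print(hc)
Mt=(p.max(-1)<75)&(u>335)&(u<405)&(v>180)&(v<260)
Mt=cv2.morphologyEx(Mt.astype(np.uint8),cv2.MORPH_OPEN,np.ones((5,5)))
cn=max(cv2.findContours(Mt,cv2.RETR_EXTERNAL,cv2.CHAIN_APPROX_NONE)[0],key=cv2.contourArea)
r=cv2.minAreaRect(cn);print(r);B=cv2.boxPoints(r);W=np.array([plane(*b,.006,Z) for b in B]);print(W,W.mean(0))
E
```

```text
panel n [-0.4249  0.0003  0.9053] tilt 25.142156891971204 yaw -0.04480094648390489 1114 1122
587 73
cov [0.5029 0.1767 0.1723] 0.044954554548967976
han [0.4919 0.176  0.1931] 0.0684964676801524
panel extents x [-0.0826 -0.0725  0.0624  0.0712] y [-0.0733 -0.0723  0.0753  0.092 ]
c [0.5239 0.1757 0.1325]
((242.66136169433594, 203.58493041992188), 15.05394172668457) ((242.716552734375, 203.81072998046875), (28.583213806152344, 29.228540420532227), 104.40699005126953)
((242.36886596679688, 206.05738830566406), (16.1153621673584, 4.526786804199219), 84.80557250976562)
((374.230224609375, 217.36227416992188), (58.64691162109375, 74.41290283203125), 1.8476102352142334)
[[ 0.3817 -0.0929  0.006 ]
 [ 0.5954 -0.1114  0.006 ]
 [ 0.5854 -0.2806  0.006 ]
 [ 0.3721 -0.2571  0.006 ]] [ 0.4836 -0.1855  0.006 ]
```

```bash
cat >> h.py <<'E'
np.set_printoptions(precision=4,suppress=True)
SEAT=np.array([.519,.1765,.130]);TL=np.radians(25)
def Rt(yaw=0,tilt=25,roll=0,sgn=1):
    # tool x = -n (n tilted to front), y = sgn*level left, roll about tool x
    B=R.from_euler('z',yaw,degrees=True)*R.from_euler('y',-tilt,degrees=True) # wheel frame
    M=np.column_stack([[0,0,-1],[0,sgn,0],[sgn,0,0]])
    return B*R.from_matrix(M)*R.from_euler('x',roll,degrees=True)
def nrm(yaw=0,tilt=25):
    return (R.from_euler('z',yaw,degrees=True)*R.from_euler('y',-tilt,degrees=True)).apply([0,0,1])
def delta(o,p,Rtar):
    R0=R.from_quat(o['orientation']);d=np.array(p)-o['position']
    print('pos',o['position'],'shift world',d,'in tool now',R0.inv().apply(d),'in target tool',Rtar.inv().apply(d))
    print('rotvec tool deg',np.degrees((R0.inv()*Rtar).as_rotvec()))
E
python3 - <<'E'
from h import *
from cell import robot
o=robot.get_obs()
print(R.from_quat(o['orientation']).as_matrix())
for s in(1,-1): delta(o,[.45,-.25,.33],Rt(0,0,0,s)); delta(o,SEAT+.25*nrm(),Rt(0,25,0,s))
E
```

```text
[[-0.0005  0.4357 -0.9001]
 [ 0.0009 -0.9001 -0.4357]
 [-1.     -0.001   0.0001]]
pos [ 0.2722 -0.5624  0.3034] shift world [0.1778 0.3124 0.0266] in tool now [-0.0264 -0.2037 -0.2962] in target tool [-0.0266  0.3124  0.1778]
rotvec tool deg [-154.1718   -0.0757    0.0233]
pos [ 0.2722 -0.5624  0.3034] shift world [0.1412 0.7389 0.0532] in tool now [-0.0526 -0.6036 -0.449 ] in target tool [0.0115 0.7389 0.1504]
rotvec tool deg [-150.9424   -7.7471   33.487 ]
pos [ 0.2722 -0.5624  0.3034] shift world [0.1778 0.3124 0.0266] in tool now [-0.0264 -0.2037 -0.2962] in target tool [-0.0266 -0.3124 -0.1778]
rotvec tool deg [25.8282  0.017   0.0553]
pos [ 0.2722 -0.5624  0.3034] shift world [0.1412 0.7389 0.0532] in tool now [-0.0526 -0.6036 -0.449 ] in target tool [ 0.0115 -0.7389 -0.1504]
rotvec tool deg [25.4026 24.5895  5.6887]
```

```bash
python3 -m jog '[[-0.003,-0.02,-0.03,0,0,0],[-0.003,-0.02,-0.03,0,0,0],[-0.003,-0.02,-0.03,0,0,0],[-0.003,-0.02,-0.03,0,0,0],[-0.003,-0.02,-0.03,0,0,0],[-0.003,-0.02,-0.03,0,0,0],[-0.003,-0.02,-0.03,0,0,0],[-0.003,-0.02,-0.03,0,0,0],[-0.003,-0.02,-0.03,0,0,0],[-0.003,-0.02,-0.03,0,0,0],[0,0,0,6.5,0,0],[0,0,0,6.5,0,0],[0,0,0,6.5,0,0],[0,0,0,6.5,0,0]]' 0.05 40
python3 - <<'E'
from h import *
from cell import robot
o=robot.get_obs();print(o['joint_pos'],o['time_s'])
delta(o,SEAT+.25*nrm(),Rt(0,25,0,-1))
E
```

```text
time_s: 1.5
position: [0.4604, -0.2374, 0.3309]
orientation: [-0.705, 0.004, 0.709, 0.008]
wrist_force: [0.3, -0.3, -0.1]
gripper_width: 0.587
[ 0.4124  0.3247 -0.0628  1.8409  0.0205  0.9841 -1.246 ] 1.5
pos [ 0.4604 -0.2374  0.3309] shift world [-0.0471  0.4139  0.0257] in tool now [-0.0232 -0.4132  0.0541] in target tool [-0.0432 -0.4139  0.0318]
rotvec tool deg [-1.0006 25.3406  0.0909]
```

```bash
python3 -m jog '[[-0.002,-0.034,0.005,0,0,0],[-0.002,-0.034,0.005,0,0,0],[-0.002,-0.034,0.005,0,0,0],[-0.002,-0.034,0.005,0,0,0],[-0.002,-0.034,0.005,0,0,0],[-0.002,-0.034,0.005,0,0,0],[-0.002,-0.034,0.005,0,0,0],[-0.002,-0.034,0.005,0,0,0],[-0.002,-0.034,0.005,0,0,0],[-0.002,-0.034,0.005,0,0,0],[-0.002,-0.034,0.005,0,0,0],[-0.002,-0.034,0.005,0,0,0],[0,0,0,0,6.3,0],[0,0,0,0,6.3,0],[0,0,0,0,6.3,0],[0,0,0,0,6.3,0]]' 0.05 40
python3 - <<'E'
from h import *
from cell import robot
o=robot.get_obs();print(o['joint_pos'],o['time_s'])
delta(o,SEAT+.25*nrm(),Rt(0,25,0,-1))
I=robot.camera_info('wrist');p,d=robot.read_camera('wrist')
np.savez('w1.npz',p=p,d=d,**I);cv2.imwrite('pics/w1.png',p[:,:,::-1]);print(I)
E
```

```text
time_s: 3.1
position: [0.4072, 0.186, 0.3541]
orientation: [0.804, -0.012, -0.595, -0.006]
wrist_force: [0.1, 0.8, 0.2]
gripper_width: 0.589
[-0.5706  0.0787 -0.1082  2.1289  0.3065  0.7314 -2.4823] 3.1
pos [0.4072 0.186  0.3541] shift world [ 0.0062 -0.0095  0.0025] in tool now [-0.0005  0.0093 -0.0069] in target tool [ 0.0004  0.0095 -0.0066]
rotvec tool deg [-1.3263  7.9655 -0.805 ]
{'K': array([[315.4078,   0.    , 281.4071],
       [  0.    , 315.4078, 208.6621],
       [  0.    ,   0.    ,   1.    ]]), 'position': array([0.463 , 0.1848, 0.4446]), 'rotation': array([-0.6975,  0.7165,  0.0056, -0.009 ])}
```

View pics/w1.png

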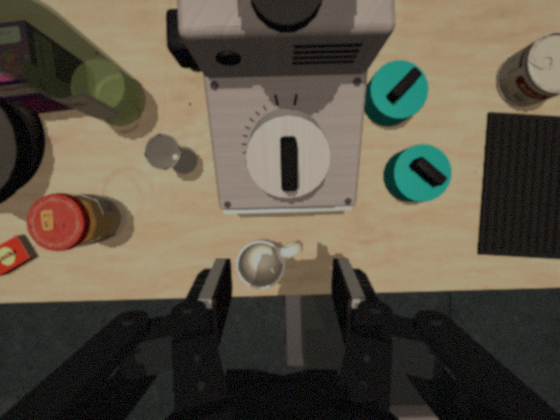

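The wrist view shows the panel nearly square-on, with the cover at (288,157), its handle along the slope, and the two longer marks at (278,100) and (295,100). Joint 7 is almost at its limit, so I'll use the half-turned grasp. First I'll refine the panel pose from this view.

```bash
python3 - <<'E'
from h import *
Z=np.load('w1.npz');C=cloud(Z['d'],Z);p=Z['p'].astype(int)
v,u=np.mgrid[:420,:560]
m=(v>82)&(v<202)&(u>215)&(u<355)&((u-288)**2+(v-156)**2>60**2)
P=C[m]
for _ in range(4):
    c=P.mean(0);n=np.linalg.svd(P-c,full_matrices=False)[2][2];n*=np.sign(n[2])
    P=C[m][abs((C[m]-c)@n)<.005]
print('n',n,np.degrees(np.arccos(n[2])),np.degrees(np.arctan2(-n[1],-n[0])),c)
def pp(u,v,h):
    K=Z['K'];r=rot(Z['rotation'])@np.array([(u-K[0,2])/K[0,0],(v-K[1,2])/K[1,1],1.]);o=Z['position']
    return o+r*((c+h*n-o)@n)/(r@n)
# screws, corners, marks
A={k:pp(*q,0) for k,q in dict(s1=(214,86),s2=(358,80),s3=(226,205),s4=(349,203),m1=(278,100),m2=(295,100)).items()}
print(A); print('screw mean',(A['s1']+A['s2']+A['s3']+A['s4'])/4)
print('yaw from screws L/R level',np.degrees(np.arctan2(-(A['s1']-A['s2'])[0],(A['s1']-A['s2'])[1])),np.degrees(np.arctan2(-(A['s3']-A['s4'])[0],(A['s3']-A['s4'])[1])))
H=(C-c)@n
han=(H>.055)&(H<.08)&(v>120)&(v<205)&(u>265)&(u<310)&(p.sum(-1)<150)
r=cv2.minAreaRect(np.argwhere(han)[:,::-1].astype(np.float32));print(r,np.median(H[han]))
B=np.array([pp(*b,.069) for b in cv2.boxPoints(r)]);hc=B.mean(0);print('handle',hc,'seat',hc-.069*n)
e=[B[1]-B[0],B[2]-B[1]];print([np.linalg.norm(x) for x in e]);L=max(e,key=np.linalg.norm);print('handle yaw',np.degrees(np.arctan2(L[1],L[0])))
cov=(H>.035)&(H<.052)&(v>100)&(v<210)&(u>240)&(u<335)
q=(cov|han).astype(np.uint8);cn=max(cv2.findContours(q,cv2.RETR_EXTERNAL,cv2.CHAIN_APPROX_NONE)[0],key=cv2.contourArea)
E=cv2.fitEllipse(cn);print(E);x=pp(*E[0],.045);print('cov seat',x-.045*n)
E
```

```text
n [-0.4231  0.0003  0.9061] 25.031771851192225 -0.041962722809764326 [0.5367 0.1826 0.1383]
{'s1': array([0.5706, 0.242 , 0.1541]), 's2': array([0.5724, 0.1105, 0.155 ]), 's3': array([0.4615, 0.243 , 0.1032]), 's4': array([0.4601, 0.1097, 0.1026]), 'm1': array([0.5583, 0.1839, 0.1484]), 'm2': array([0.5579, 0.1681, 0.1482])}
screw mean [0.5161 0.1763 0.1287]
yaw from screws L/R level 0.7986895537483298 -0.6052081328694445
((288.4999694824219, 163.99998474121094), (51.99999237060547, 14.999998092651367), 90.0) 0.06869027040179293
handle [0.4923 0.1771 0.1937] seat [0.5215 0.1771 0.1312]
[np.float64(0.011453985306650951), np.float64(0.0430133297277689)]
handle yaw 179.89883834890287
((287.6275634765625, 155.75889587402344), (82.86624908447266, 83.82209014892578), 66.4200668334961)
cov seat [0.5218 0.177  0.1313]
```

```bash
python3 -m jog '[[0,0,0,-8.5,0,0],[0,0,0,-8.5,0,0],[0,0,0,-8.5,0,0],[0,0,0,-8.5,0,0],[0,0,0,-8.5,0,0],[0,0,0,-8.5,0,0],[0,0,0,-8.5,0,0],[0,0,0,-8.5,0,0],[0,0,0,-8.5,0,0],[0,0,0,-8.5,0,0],[0,0,0,-8.5,0,0],[0,0,0,-8.5,0,0],[0,0,0,-8.5,0,0],[0,0,0,-8.5,0,0],[0,0,0,-8.5,0,0],[0,0,0,-8.5,0,0],[0,0,0,-8.5,0,0],[0,0,0,-8.5,0,0],[0,0,0,-8.5,0,0],[0,0,0,-8.5,0,0]]' 0.05 40
python3 - <<'E'
from h import *
from cell import robot
o=robot.get_obs();print(o['joint_pos'],o['time_s'])
delta(o,SEAT+.25*nrm(),Rt(0,25,0,1))
E
```

```text
time_s: 5.15
position: [0.4058, 0.1882, 0.352]
orientation: [0.06, 0.599, -0.053, 0.797]
wrist_force: [0.2, -0.3, 0.1]
gripper_width: 0.584
[-0.3643  0.0961 -0.3297  2.1143  0.3223  0.7511  0.5036] 5.15
pos [0.4058 0.1882 0.352 ] shift world [ 0.0076 -0.0117  0.0046] in tool now [-0.0022 -0.0103  0.0103] in target tool [-0.001  -0.0117  0.0088]
rotvec tool deg [-9.0895 -8.8558  1.4315]
```

```bash
sed -i 's/^SEAT=.*;TL/SEAT=np.array([.5200,.1768,.1303]);TL/' h.py
python3 -m jog '[[0,0,0,-4.5,-4.4,0.7],[0,0,0,-4.5,-4.4,0.7],[0,-0.0117,0.0088,0,0,0],[0,0,0,0,0,0]]'
python3 - <<'E'
from h import *
from cell import robot
o=robot.get_obs();print(o['joint_pos'],o['time_s'])
delta(o,SEAT+.16*nrm(),Rt(0,25,0,1))
E
```

```text
time_s: 5.55
position: [0.4142, 0.1764, 0.3554]
orientation: [-0.005, 0.537, 0.003, 0.844]
wrist_force: [-0.1, 0.6, -0.3]
gripper_width: 0.581
[-0.3784  0.0503 -0.3219  2.1966  0.5197  0.6165  0.5003] 5.55
pos [0.4142 0.1764 0.3554] shift world [ 0.0382  0.0004 -0.08  ] in tool now [0.0887 0.0004 0.0007] in target tool [0.0887 0.0004 0.0008]
rotvec tool deg [ 0.6992  0.0943 -0.0295]
```

```bash
python3 -m jog '[[0.03,0,0,0.7,0,0],[0.03,0,0.001,0,0,0],[0.029,0,0,0,0,0],[0.01,0,0,0,0,0],[0.01,0,0,0,0,0],[0,0,0,0,0,0]]' 0.04
python3 - <<'E'
from h import *
from cell import robot
o=robot.get_obs();print(o['joint_pos'],o['time_s'])
delta(o,SEAT+.121*nrm(),Rt(0,25,0,1))
I=robot.camera_info('wrist');p,d=robot.read_camera('wrist')
np.savez('w2.npz',p=p,d=d,**I);cv2.imwrite('pics/w2.png',p[:,:,::-1])
E
```

```text
time_s: 6.15
position: [0.4629, 0.1783, 0.2531]
orientation: [0.003, 0.538, -0.001, 0.843]
wrist_force: [0.0, 0.3, -0.3]
gripper_width: 0.469
[-0.4369  0.2923 -0.2086  2.2316  0.8919  0.3987  0.1446] 6.15
pos [0.4629 0.1783 0.2531] shift world [ 0.006  -0.0015 -0.0131] in tool now [ 0.0144 -0.0016 -0.0001] in target tool [ 0.0144 -0.0015 -0.0002]
rotvec tool deg [-0.3457 -0.0755 -0.1512]
```

View pics/w2.png

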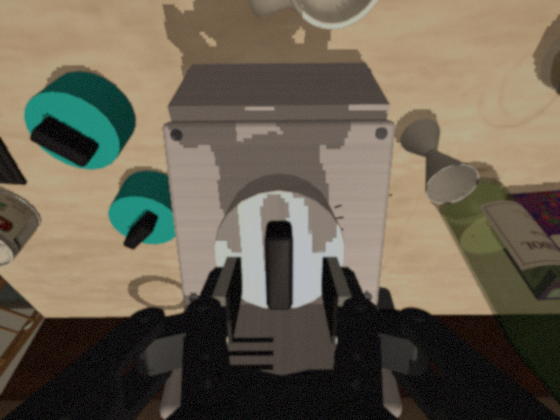

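The view shows the fingers straddling the black handle at (279,265), slightly off to the right. That agrees with the 1.5 mm y correction. I'll go in and grip.

```bash
python3 -m jog '[[0.006,-0.0016,0,-0.3,0,0],[0.005,0,0,0,0,0],[0.0035,0,0,0,0,0],[0,0,0,0,0,0]]' 0.04
python3 - <<'E'
from h import *
from cell import robot
o=robot.get_obs();delta(o,SEAT+.121*nrm(),Rt(0,25,0,1));print(o['wrist_force'])
E
python3 -m jog '[[0,0,0,0,0,0],[0,0,0,0,0,0],[0,0,0,0,0,0],[0,0,0,0,0,0],[0,0,0,0,0,0]]' 0.0 40
python3 - <<'E'
from h import *
from cell import robot
o=robot.get_obs();delta(o,SEAT+.121*nrm(),Rt(0,25,0,1));print(o['wrist_force'])
E
```

```text
time_s: 6.6
position: [0.4695, 0.1772, 0.2411]
orientation: [0.002, 0.537, 0.001, 0.844]
wrist_force: [-0.3, -0.3, 0.6]
gripper_width: 0.466
pos [0.4695 0.1772 0.2411] shift world [-0.0006 -0.0004 -0.0011] in tool now [ 0.0007 -0.0004 -0.001 ] in target tool [ 0.0007 -0.0004 -0.001 ]
rotvec tool deg [-0.098   0.0524 -0.2443]
[-0.2693 -0.2849  0.625 ]
time_s: 7.1
position: [0.4693, 0.1773, 0.2415]
orientation: [0.002, 0.537, 0.002, 0.844]
wrist_force: [-0.3, 0.7, -1.6]
gripper_width: 0.156
pos [0.4693 0.1773 0.2415] shift world [-0.0004 -0.0005 -0.0016] in tool now [ 0.0012 -0.0005 -0.001 ] in target tool [ 0.0012 -0.0005 -0.001 ]
rotvec tool deg [-0.0904  0.0758 -0.2626]
[-0.2931  0.7354 -1.5668]
```

Opening is 13.3 mm, so the handle is gripped. I'll lift along the axis.

```bash
python3 -m jog '[[-0.006,0,0,0,0,0],[-0.01,0,0,0,0,0],[-0.012,0,0,0,0,0],[-0.015,0,0,0,0,0],[-0.015,0,0,0,0,0],[-0.015,0,0,0,0,0],[-0.02,0,0,0,0,0],[0,0,0,0,0,0]]'
python3 - <<'E'
from h import *
from cell import robot
o=robot.get_obs();print(o['joint_pos'],o['time_s'],o['wrist_force'])
I=robot.camera_info('wrist');p,d=robot.read_camera('wrist')
cv2.imwrite('pics/w3.png',p[:,:,::-1])
delta(o,[.47,-.18,.25],Rt(0,0,0,1))
E
```

```text
time_s: 7.9
position: [0.4263, 0.177, 0.3306]
orientation: [0.001, 0.538, 0.002, 0.843]
wrist_force: [0.9, -0.5, -1.9]
gripper_width: 0.155
[-0.3626  0.1079 -0.3266  2.2094  0.5907  0.5584  0.4269] 7.9 [ 0.9077 -0.4971 -1.9116]
pos [0.4263 0.177  0.3306] shift world [ 0.0437 -0.357  -0.0806] in tool now [ 0.0898 -0.3574  0.0056] in target tool [ 0.0806 -0.357   0.0437]
rotvec tool deg [ 0.0616 24.938  -0.265 ]
```

View pics/w3.png

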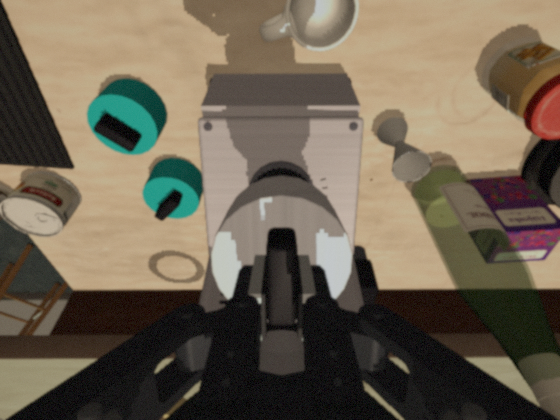

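The cover hangs in the gripper, clear of the wheel, whose black rim shows at (280,172). I'll carry it to the mat and level it.

```bash
python3 -m jog '[[0,-0.015,0,0,0,0],[0,-0.03,0,0,0,0],[0,-0.03,0,0,0,0],[0,-0.03,0,0,0,0],[0,-0.03,0,0,0,0],[0,-0.03,0,0,0,0],[0,-0.03,0,0,0,0],[0,-0.03,0,0,0,0],[0,-0.03,0,0,0,0],[0,-0.03,0,0,0,0],[0,-0.03,0,0,0,0],[0,-0.03,0,0,0,0],[0,-0.012,0,0,0,0],[0,0,0,0,5,0],[0,0,0,0,5,0],[0,0,0,0,5,0],[0,0,0,0,5,0],[0,0,0,0,5,0],[0,0,0,0,0,0]]'
python3 - <<'E'
from h import *
from cell import robot
o=robot.get_obs();print(o['joint_pos'],o['time_s'],o['wrist_force'])
I=robot.camera_info('wrist');p,d=robot.read_camera('wrist')
cv2.imwrite('pics/w4.png',p[:,:,::-1])
p,d=robot.read_camera('scene');cv2.imwrite('pics/s4.png',p[:,:,::-1])
delta(o,[.47,-.18,.147],Rt(0,0,0,1))
E
```

```text
time_s: 9.85
position: [0.4227, -0.201, 0.314]
orientation: [0.0, 0.721, -0.005, 0.693]
wrist_force: [1.0, -0.6, -2.4]
gripper_width: 0.154
[ 0.2332  0.2738  0.0902  1.9712 -0.0072  0.9329  1.8878] 9.85 [ 1.0402 -0.586  -2.3594]
pos [ 0.4227 -0.201   0.314 ] shift world [ 0.0473  0.021  -0.167 ] in tool now [0.1648 0.0225 0.0536] in target tool [0.167  0.021  0.0473]
rotvec tool deg [-0.45   -2.2467  0.3863]
```

View pics/w4.png

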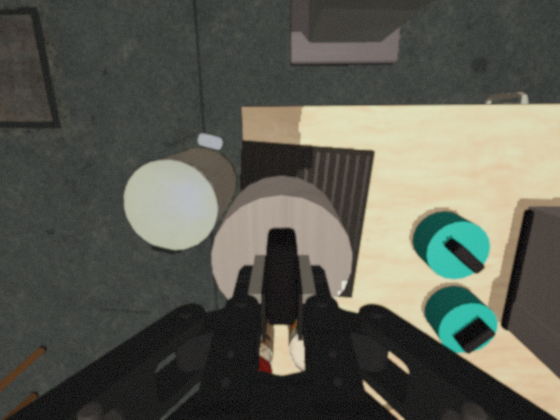

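View pics/s4.png

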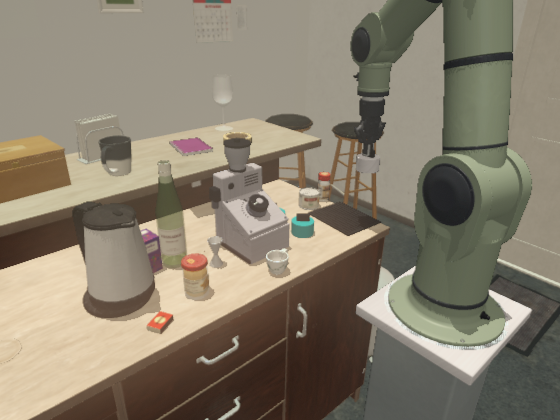

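The cover hangs level beside the mat, with the mat visible under it at (300,200). The scene view shows the wheel uncovered at (260,203). I'll align over the mat and lower.

```bash
python3 -m jog '[[0,0.01,0.024,-0.4,-2.2,0.4],[0,0.011,0.024,0,0,0],[0.03,0,0,0,0,0],[0.03,0,0,0,0,0],[0.03,0,0,0,0,0],[0.03,0,0,0,0,0],[0.03,0,0,0,0,0],[0.012,0,0,0,0,0],[0,0,0,0,0,0]]'
python3 - <<'E'
from h import *
from cell import robot
o=robot.get_obs();print(o['joint_pos'],o['time_s'],o['wrist_force'])
delta(o,[.47,-.18,.128],Rt(0,0,0,1))
E
```

```text
time_s: 10.85
position: [0.4701, -0.1829, 0.1464]
orientation: [0.003, 0.697, -0.004, 0.717]
wrist_force: [0.4, -0.1, -0.4]
gripper_width: 0.149
[ 0.228   0.5695  0.0378  2.0551 -0.0556  0.49    1.869 ] 10.85 [ 0.4105 -0.0814 -0.3735]
pos [ 0.4701 -0.1829  0.1464] shift world [-0.0001  0.0029 -0.0184] in tool now [ 0.0184  0.0029 -0.0007] in target tool [ 0.0184  0.0029 -0.0001]
rotvec tool deg [-0.5713  1.6296  0.0819]
```

```bash
python3 -m jog '[[0.005,0.002,0,-0.5,1.6,0],[0.004,0,0,0,0,0],[0.003,0,0,0,0,0],[0.002,0,0,0,0,0],[0,0,0,0,0,0]]'
python3 - <<'E'
from h import *
from cell import robot
o=robot.get_obs();print(o['wrist_force'])
delta(o,[.47,-.18,.128],Rt(0,0,0,1))
E
```

```text
time_s: 11.35
position: [0.4708, -0.1816, 0.1341]
orientation: [-0.0, 0.706, -0.002, 0.709]
wrist_force: [-1.3, -0.2, -1.5]
gripper_width: 0.152
[-1.2747 -0.232  -1.4629]
pos [ 0.4708 -0.1816  0.1341] shift world [-0.0008  0.0016 -0.0061] in tool now [ 0.0061  0.0016 -0.0008] in target tool [ 0.0061  0.0016 -0.0008]
rotvec tool deg [-0.1023  0.2343  0.1622]
```

```bash
python3 -m jog '[[0.0015,0,0,0,0,0],[0.0015,0,0,0,0,0],[0.001,0,0,0,0,0],[0,0,0,0,0,0]]'
python3 -m jog '[[0.001,0,0,0,0,0],[0.0005,0,0,0,0,0],[0,0,0,0,0,0]]'
```

```text
time_s: 11.75
position: [0.471, -0.1818, 0.1304]
orientation: [-0.0, 0.705, -0.002, 0.709]
wrist_force: [-0.5, -0.3, -1.6]
gripper_width: 0.15
time_s: 12.05
position: [0.471, -0.1818, 0.1287]
orientation: [-0.0, 0.705, -0.002, 0.709]
wrist_force: [0.9, 0.2, -2.5]
gripper_width: 0.15
```

```bash
python3 -m jog '[[0.001,0,0,0,0,0],[0,0,0,0,0,0]]'
python3 -m jog '[[0.001,0,0,0,0,0],[0,0,0,0,0,0]]'
```

```text
time_s: 12.25
position: [0.4713, -0.182, 0.128]
orientation: [-0.0, 0.705, -0.002, 0.709]
wrist_force: [-2.2, 0.5, 1.9]
gripper_width: 0.155
time_s: 12.45
position: [0.4714, -0.1822, 0.1281]
orientation: [-0.0, 0.705, -0.002, 0.709]
wrist_force: [-0.7, -0.2, -1.2]
gripper_width: 0.153
```

```bash
python3 -m jog '[[0.001,0,0,0,0,0],[0.0005,0,0,0,0,0]]'
python3 - <<'E'
from h import *
from cell import robot
for i in range(3):
    p,d=robot.read_camera('scene'); o=robot.get_obs();print(o['position'],o['wrist_force'])
cv2.imwrite('pics/s5.png',cv2.resize(p[130:250,290:410,::-1],None,fx=5,fy=5,interpolation=cv2.INTER_CUBIC))
E
```

```text
time_s: 12.65
position: [0.4716, -0.1824, 0.1278]
orientation: [-0.0, 0.704, -0.002, 0.71]
wrist_force: [-5.8, 2.9, 17.5]
gripper_width: 0.155
[ 0.4716 -0.1824  0.1278] [-5.4239  1.5422 19.6207]
[ 0.4716 -0.1824  0.1279] [-4.1786  3.0919 19.7648]
[ 0.4716 -0.1824  0.1278] [-5.3634  1.9319 20.2459]
```

View pics/s5.png

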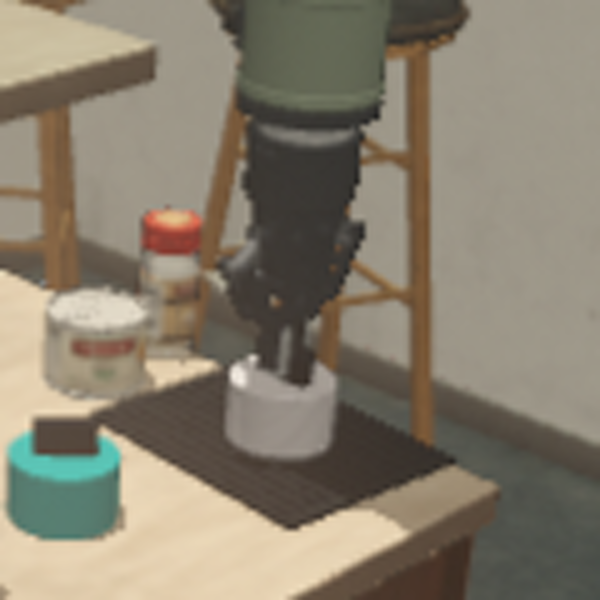

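The cover stands on the mat, away from its edges, and presses with about 20 N. I'll relieve the load, release and back off.

```bash
python3 -m jog '[[0,0,0,0,0,0],[0,0,0,0,0,0]]'; python3 -m jog '[[0,0,0,0,0,0],[0,0,0,0,0,0],[0,0,0,0,0,0],[0,0,0,0,0,0],[-0.01,0,0,0,0,0],[-0.02,0,0,0,0,0],[-0.03,0,0,0,0,0],[-0.04,0,0,0,0,0],[-0.04,0,0,0,0,0],[-0.04,0,0,0,0,0],[0,0,0,0,0,0]]' 0.04
python3 - <<'E'
from h import *
from cell import robot
o=robot.get_obs();print(o['joint_pos'],o['wrist_force'])
p,d=robot.read_camera('top');cv2.imwrite('pics/t6.png',cv2.resize(p[130:280,180:410,::-1],None,fx=3.4,fy=3.4,interpolation=cv2.INTER_CUBIC))
I=robot.camera_info('wrist');p,d=robot.read_camera('wrist');cv2.imwrite('pics/w6.png',p[:,:,::-1])
delta(o,[.42,.177,.33],Rt(0,0,0,1))
E
```

```text
time_s: 13.0
position: [0.4715, -0.1823, 0.128]
orientation: [-0.0, 0.704, -0.002, 0.71]
wrist_force: [-0.1, 0.5, 0.9]
gripper_width: 0.158
time_s: 14.1
position: [0.4693, -0.1816, 0.3181]
orientation: [-0.0, 0.704, -0.002, 0.71]
wrist_force: [-0.8, -0.4, -0.9]
gripper_width: 0.465
[ 0.188   0.3082  0.0784  1.9076 -0.028   0.9189  1.8473] [-0.8327 -0.4025 -0.9475]
pos [ 0.4693 -0.1816  0.3181] shift world [-0.0493  0.3586  0.0119] in tool now [-0.0135  0.3584 -0.0503] in target tool [-0.0119  0.3586 -0.0493]
rotvec tool deg [-0.175   0.4225  0.2008]
```

View pics/t6.png

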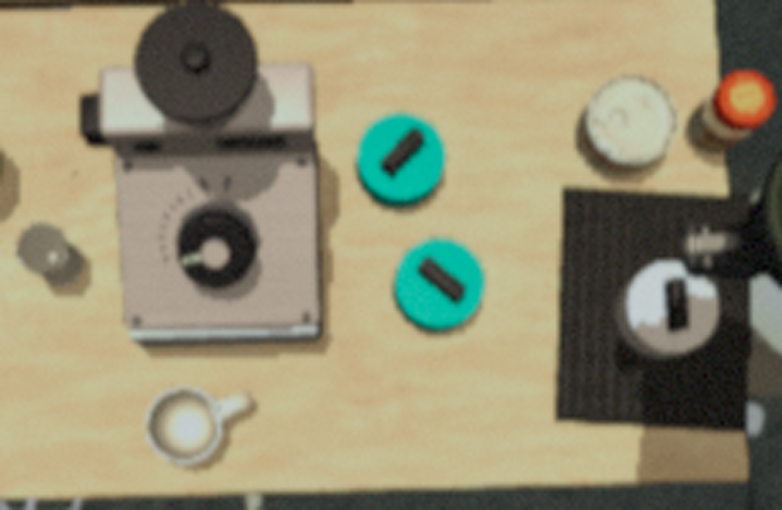

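View pics/w6.png

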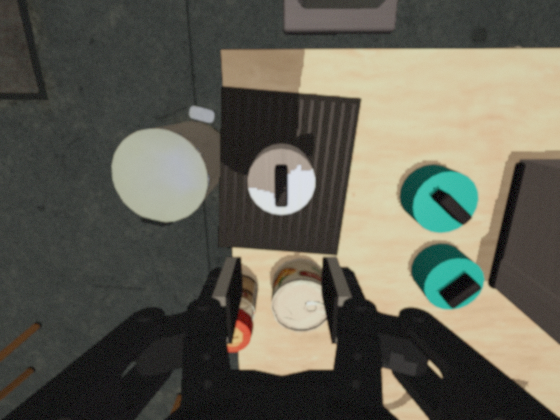

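The cover stands upright and well inside the mat, at (282,180) in the wrist view. The wheel is exposed, and its index line points left and slightly down at crop (190,260), roughly 105° anticlockwise of the marks. Next I'll go back to the wheel.

```bash
python3 -m jog '[[-0.002,0.03,-0.004,0,0,0],[-0.002,0.03,-0.004,0,0,0],[-0.002,0.03,-0.004,0,0,0],[-0.002,0.03,-0.004,0,0,0],[-0.002,0.03,-0.004,0,0,0],[-0.002,0.03,-0.004,0,0,0],[-0.002,0.03,-0.004,0,0,0],[0,0.03,-0.004,0,0,0],[0,0.03,-0.004,0,0,0],[0,0.03,-0.004,0,0,0],[0,0.03,-0.004,0,0,0],[0,0.028,-0.004,0,0,0],[0,0,0,0,-6,0],[0,0,0,0,-6,0],[0,0,0,0,-6,0],[0,0,0,0,-6,0],[0,0,0,0,0,0]]' 0.07
python3 - <<'E'
from h import *
from cell import robot
o=robot.get_obs();print(o['joint_pos'],o['time_s'])
delta(o,SEAT+.25*nrm(),Rt(0,25,0,1))
I=robot.camera_info('wrist');p,d=robot.read_camera('wrist')
np.savez('w7.npz',p=p,d=d,**I);cv2.imwrite('pics/w7.png',p[:,:,::-1])
E
```

```text
time_s: 15.9
position: [0.4101, 0.1901, 0.311]
orientation: [-0.003, 0.551, -0.002, 0.834]
wrist_force: [-0.7, -0.4, -0.2]
gripper_width: 0.819
[-0.6446  0.125  -0.0789  2.2397  0.5593  0.5415  0.4009] 15.9
pos [0.4101 0.1901 0.311 ] shift world [ 0.0042 -0.0133  0.0459] in tool now [-0.0405 -0.0136  0.0219] in target tool [-0.0398 -0.0133  0.0232]
rotvec tool deg [ 0.1338 -1.9115  0.3799]
```

View pics/w7.png

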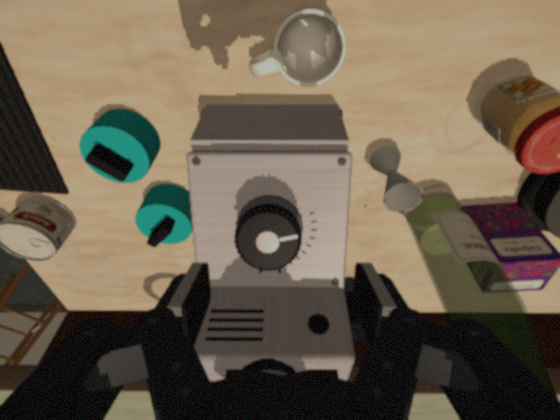

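The wrist view is turned half round. The wheel centre is at (268,238) and the index line points right to about (298,236). I'll measure the centre and the index angle on the face plane.

```bash
cat >> h.py <<'E'
def onp(u,v,h,I,tilt=25):
    n=nrm(0,tilt);K=I['K'];r=rot(I['rotation'])@np.array([(u-K[0,2])/K[0,0],(v-K[1,2])/K[1,1],1.]);o=I['position']
    return o+r*((SEAT+h*n-o)@n)/(r@n)
def rectify(p,I,h,half=.06,N=600):
    # top-down picture of plane h over seat: up = +x up slope, left = +y
    n=nrm();ex=np.array([np.cos(TL),0,np.sin(TL)]);ey=np.array([0,1,0.])
    W=[SEAT+h*n+a*ex+b*ey for a,b in((half,half),(half,-half),(-half,-half),(-half,half))]
    src=np.float32([proj(w,I) for w in W]);M=cv2.getPerspectiveTransform(src,np.float32([[0,0],[N,0],[N,N],[0,N]]))
    return cv2.warpPerspective(p,M,(N,N),flags=cv2.INTER_CUBIC)
E
python3 - <<'E'
from h import *
Z=np.load('w7.npz')
g=np.hstack([rectify(Z['p'],Z,.038,N=400),rectify(Z['p'],Z,.0,N=400)])
cv2.imwrite('pics/r7.png',g[:,:,::-1])
E
```

```text
(no output)
```

View pics/r7.png

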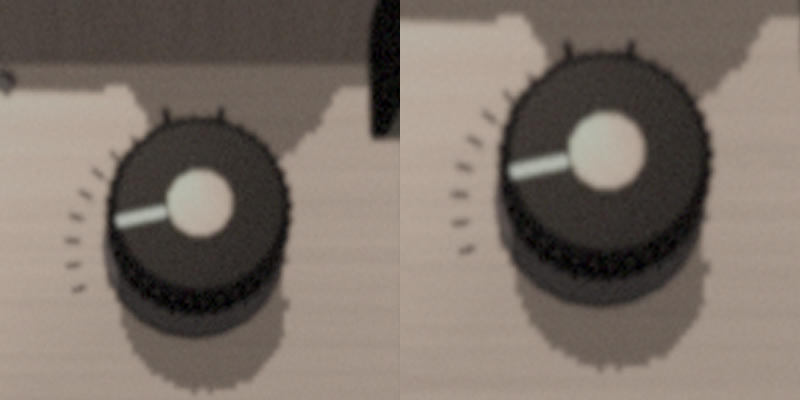

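The wheel centre agrees with my seat point to about 1 mm, and the mark midpoint agrees at 45 mm. The index line is 102° anticlockwise of the marks, i.e. wheel angle ≈ 0.81, so it needs about 103–105° of winding. I'll pre-roll the hand −50° and approach.

```bash
python3 -m jog '[[-0.01,0,0,0,-1.9,0.4],[-0.01,-0.0133,0.0232,0,0,0],[0,0,0,-8.4,0,0],[0,0,0,-8.4,0,0],[0,0,0,-8.4,0,0],[0,0,0,-8.4,0,0],[0,0,0,-8.4,0,0],[0,0,0,-8.4,0,0],[0,0,0,0,0,0]]' 0.075
python3 - <<'E'
from h import *
from cell import robot
o=robot.get_obs();print(o['joint_pos'],o['time_s'])
delta(o,SEAT+.15*nrm(),Rt(0,25,-50,1))
E
```

```text
time_s: 16.85
position: [0.4251, 0.1758, 0.3364]
orientation: [-0.366, 0.499, 0.242, 0.747]
wrist_force: [-0.1, -1.2, -0.5]
gripper_width: 0.878
[-0.5262  0.097  -0.1382  2.1876  0.4675  0.5929  1.4608] 16.85
pos [0.4251 0.1758 0.3364] shift world [ 0.0315  0.001  -0.0701] in tool now [ 0.0769 -0.0009  0.0023] in target tool [0.0769 0.0015 0.0001]
rotvec tool deg [ 2.0236 -1.6365 -1.7307]
```

```bash
python3 -m jog '[[0,0.0015,0,2,-1.6,-1.7],[0.025,0,0,0,0,0],[0.025,0,0,0,0,0],[0.026,0,0,0,0,0],[0,0,0,0,0,0]]' 0.075
python3 - <<'E'
from h import *
from cell import robot
o=robot.get_obs();print(o['joint_pos'],o['time_s'])
delta(o,SEAT+.079*nrm(),Rt(0,25,-50,1))
I=robot.camera_info('wrist');p,d=robot.read_camera('wrist')
np.savez('w8.npz',p=p,d=d,**I);cv2.imwrite('pics/w8.png',p[:,:,::-1])
E
```

```text
time_s: 17.35
position: [0.4584, 0.1755, 0.2643]
orientation: [-0.346, 0.494, 0.221, 0.767]
wrist_force: [0.0, -0.2, 0.0]
gripper_width: 0.876
[-0.568   0.2601 -0.0537  2.233   0.7388  0.3889  1.1444] 17.35
pos [0.4584 0.1755 0.2643] shift world [ 0.0282  0.0013 -0.0624] in tool now [0.0685 0.0011 0.001 ] in target tool [0.0685 0.0015 0.0005]
rotvec tool deg [-1.5641 -0.4524 -0.2992]
```

View pics/w8.png

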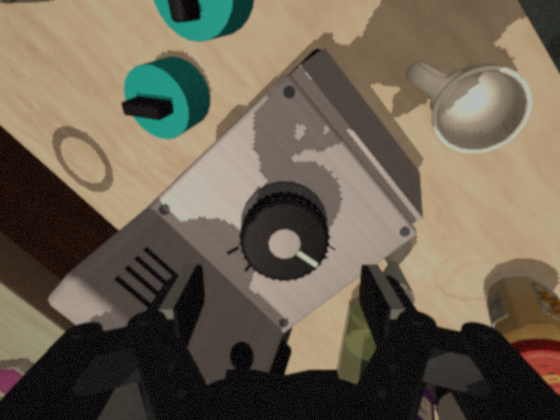

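The fingers straddle the wheel, which is at (285,240). I'll go in carefully and watch joint 6.

```bash
python3 -m jog '[[0.012,0.0014,0.0006,-1.5,-0.4,-0.3],[0.014,0,0,0,0,0],[0.014,0,0,0,0,0],[0.008,0,0,0,0,0],[0,0,0,0,0,0]]' 0.075
python3 - <<'E'
from h import *
from cell import robot
o=robot.get_obs();print(o['joint_pos'],o['time_s'],o['wrist_force'])
delta(o,SEAT+.079*nrm(),Rt(0,25,-50,1))
I=robot.camera_info('wrist');p,d=robot.read_camera('wrist')
np.savez('w9.npz',p=p,d=d,**I);cv2.imwrite('pics/w9.png',p[:,:,::-1])
E
```

```text
time_s: 17.9
position: [0.4796, 0.1771, 0.226]
orientation: [-0.352, 0.487, 0.223, 0.768]
wrist_force: [-1.1, 0.2, 0.8]
gripper_width: 0.874
[-0.6303  0.3622  0.0495  2.2341  0.9182  0.2803  0.9858] 17.9 [-1.1288  0.1556  0.7572]
pos [0.4796 0.1771 0.226 ] shift world [ 0.007  -0.0003 -0.0241] in tool now [ 0.0248  0.0029 -0.0028] in target tool [ 0.0248  0.0028 -0.0027]
rotvec tool deg [-0.7599  0.1172  0.2055]
```

View pics/w9.png

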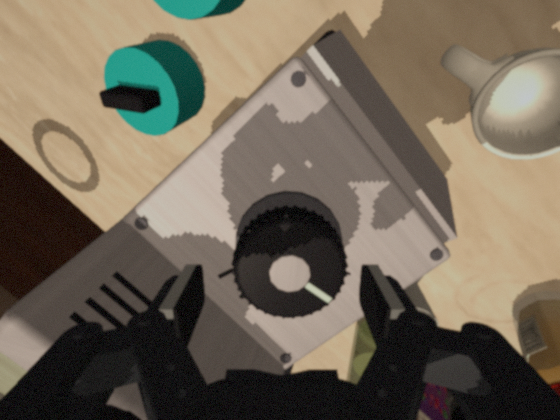

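```bash
python3 -m jog '[[0.004,0.0028,-0.0027,-0.7,0,0],[0.008,0,0,0,0,0],[0,0,0,0,0,0]]' 0.075
python3 - <<'E'
from h import *
from cell import robot
o=robot.get_obs();print(o['joint_pos'],o['time_s'],o['wrist_force'])
delta(o,SEAT+.079*nrm(),Rt(0,25,-50,1))
E
```

```text
time_s: 18.25
position: [0.4815, 0.1772, 0.2166]
orientation: [-0.356, 0.484, 0.225, 0.767]
wrist_force: [0.1, 0.0, 0.2]
gripper_width: 0.878
[-0.658   0.3849  0.0865  2.2409  0.98    0.2487  0.93  ] 18.25 [0.0622 0.0441 0.2223]
pos [0.4815 0.1772 0.2166] shift world [ 0.0051 -0.0004 -0.0147] in tool now [ 0.0155  0.001  -0.0014] in target tool [ 0.0155  0.0009 -0.0013]
rotvec tool deg [-0.2083  0.3041  0.2967]
```

```bash
python3 -m jog '[[0.006,0.001,-0.0016,0,0.3,0.3],[0.006,0.0006,-0.0006,0,0,0],[0.001,0,0,0,0,0],[0,0,0,0,0,0]]' 0.075
python3 - <<'E'
from h import *
from cell import robot
o=robot.get_obs();print(o['joint_pos'],o['time_s'],o['wrist_force'])
delta(o,SEAT+.079*nrm(),Rt(0,25,-50,1))
I=robot.camera_info('wrist');p,d=robot.read_camera('wrist')
np.savez('w10.npz',p=p,d=d,**I);cv2.imwrite('pics/w10.png',p[:,:,::-1])
E
```

```text
time_s: 18.65
position: [0.4849, 0.1767, 0.2052]
orientation: [-0.354, 0.487, 0.226, 0.766]
wrist_force: [0.2, -0.3, -0.7]
gripper_width: 0.879
[-0.6654  0.4136  0.1063  2.2393  1.0197  0.2228  0.8893] 18.65 [ 0.2076 -0.3302 -0.6822]
pos [0.4849 0.1767 0.2052] shift world [ 0.0017  0.0001 -0.0033] in tool now [ 0.0037 -0.0001  0.0002] in target tool [ 0.0037 -0.0001  0.0002]
rotvec tool deg [-0.3252  0.0835  0.0118]
```

View pics/w10.png

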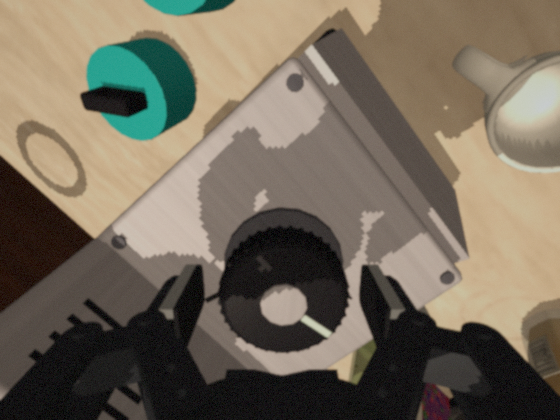

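Centred: the wheel is at u≈283 and the fingers' middle at 282. I'll close on the wheel.

```bash
python3 -m jog '[[0.002,0,0,-0.3,0,0],[0,0,0,0,0,0]]' 0.075
python3 -m jog '[[0,0,0,0,0,0],[0,0,0,0,0,0],[0,0,0,0,0,0],[0,0,0,0,0,0],[0,0,0,0,0,0]]' 0.0 90
python3 - <<'E'
from h import *
from cell import robot
o=robot.get_obs();print(o['joint_pos'],o['time_s'],o['wrist_force'],o['torque'])
delta(o,SEAT+.081*nrm(),Rt(0,25,-50,1))
E
```

```text
time_s: 18.9
position: [0.4859, 0.1767, 0.2038]
orientation: [-0.356, 0.486, 0.227, 0.765]
wrist_force: [0.5, -0.3, 0.5]
gripper_width: 0.88
time_s: 19.4
position: [0.485, 0.1773, 0.2042]
orientation: [-0.356, 0.486, 0.228, 0.765]
wrist_force: [0.8, 1.3, -2.6]
gripper_width: 0.627
[-0.6666  0.416   0.1075  2.2397  1.029   0.2194  0.8845] 19.4 [ 0.7762  1.3105 -2.5936] [-0.1245  0.0431 -0.2498]
pos [0.485  0.1773 0.2042] shift world [ 0.0008 -0.0005 -0.0005] in tool now [ 0.0007 -0.0007 -0.    ] in target tool [ 0.0007 -0.0007 -0.    ]
rotvec tool deg [-0.027   0.1566 -0.0353]
```

The wheel is gripped, opening about 53.5 mm. I'll wind a first 30° and check that the wheel follows.

```bash
python3 -m jog '[[0,0,0,5,0,0],[0,0,0,5,0,0],[0,0,0,5,0,0],[0,0,0,5,0,0],[0,0,0,5,0,0],[0,0,0,5,0,0]]'
python3 - <<'E'
from h import *
from cell import robot
o=robot.get_obs();print(o['joint_pos'],o['time_s'],o['wrist_force'],'axial M',o['torque']@nrm())
delta(o,SEAT+.081*nrm(),Rt(0,25,-20,1))
I=robot.camera_info('wrist');p,d=robot.read_camera('wrist')
cv2.imwrite('pics/r11.png',np.hstack([rectify(p,I,.038,N=400)[:,:,::-1],cv2.resize(p[:,80:480,::-1],(400,400))]))
E
```

```text
time_s: 20.0
position: [0.4851, 0.1771, 0.2042]
orientation: [-0.14, 0.529, 0.09, 0.832]
wrist_force: [-0.4, 1.1, -0.0]
gripper_width: 0.627
[-0.7389  0.4224  0.1985  2.243   0.9398  0.1855  0.4285] 20.0 [-0.3531  1.1086 -0.0164] axial M 0.29508570399285244
pos [0.4851 0.1771 0.2042] shift world [ 0.0007 -0.0003 -0.0005] in tool now [ 0.0007 -0.0004  0.0003] in target tool [ 0.0007 -0.0004  0.0003]
rotvec tool deg [-0.9011  0.1089 -0.0619]
```

View pics/r11.png

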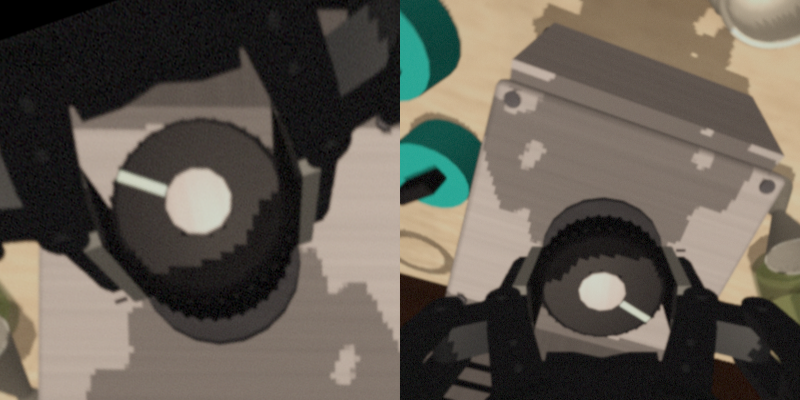

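The wheel follows: the index is now 74° from the marks, down from 102°. Joint 6 is near its lower limit of 0.16, so I'll wind in small steps and watch it.

```bash
python3 -m jog '[[0,0,0,5,0,0],[0,0,0,5,0,0],[0,0,0,5,0,0]]'
python3 - <<'E'
from h import *
from cell import robot
o=robot.get_obs();print(o['joint_pos'],o['time_s'],o['wrist_force'],'axial M',o['torque']@nrm())
delta(o,SEAT+.081*nrm(),Rt(0,25,0,1))
E
```

```text
time_s: 20.35
position: [0.4851, 0.177, 0.2042]
orientation: [-0.027, 0.536, 0.018, 0.843]
wrist_force: [-0.2, 0.3, 0.7]
gripper_width: 0.629
[-0.7607  0.4249  0.2258  2.244   0.9062  0.1759  0.1914] 20.35 [-0.2079  0.3154  0.7241] axial M 0.3920837652518336
pos [0.4851 0.177  0.2042] shift world [ 0.0007 -0.0002 -0.0005] in tool now [ 0.0007 -0.0003  0.0004] in target tool [ 0.0007 -0.0002  0.0004]
rotvec tool deg [ 3.706   0.0848 -0.0543]
```

```bash
python3 -m jog '[[0,0,0,5,0,0],[0,0,0,5,0,0],[0,0,0,5,0,0],[0,0,0,5,0,0]]'
python3 - <<'E'
from h import *
from cell import robot
o=robot.get_obs();print(o['joint_pos'],o['time_s'],o['wrist_force'],'axial M',o['torque']@nrm())
delta(o,SEAT+.081*nrm(),Rt(0,25,0,1))
I=robot.camera_info('wrist');p,d=robot.read_camera('wrist')
cv2.imwrite('pics/r12.png',np.hstack([rectify(p,I,.038,N=400)[:,:,::-1],cv2.resize(p[:,80:480,::-1],(400,400))]))
E
```

```text
time_s: 20.75
position: [0.485, 0.177, 0.2042]
orientation: [0.121, 0.531, -0.077, 0.835]
wrist_force: [0.0, -0.1, 1.0]
gripper_width: 0.633
[-0.7761  0.4269  0.2452  2.2447  0.88    0.1696 -0.137 ] 20.75 [ 0.0358 -0.057   1.0332] axial M 0.4468132602742279
pos [0.485  0.177  0.2042] shift world [ 0.0007 -0.0002 -0.0005] in tool now [ 0.0007 -0.      0.0005] in target tool [ 0.0007 -0.0002  0.0005]
rotvec tool deg [-16.517    0.0783  -0.02  ]
```

View pics/r12.png

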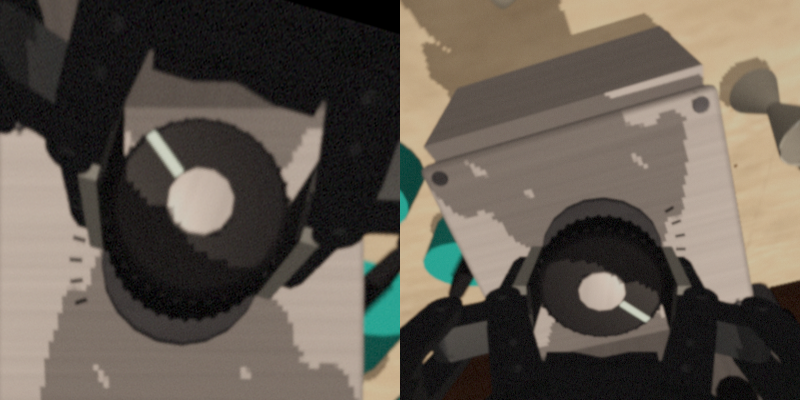

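The index is now 36° from the marks, and the hand and wheel have each turned 66.5°, so there is no slip. Joint 6 is settling at 0.17. Continuing.

```bash
python3 -m jog '[[0,0,0,5,0,0],[0,0,0,5,0,0],[0,0,0,5,0,0],[0,0,0,5,0,0]]'
python3 - <<'E'
from h import *
from cell import robot
o=robot.get_obs();print(o['joint_pos'],o['time_s'],o['wrist_force'],'axial M',o['torque']@nrm())
delta(o,SEAT+.081*nrm(),Rt(0,25,0,1))
E
```

```text
time_s: 21.2
position: [0.4849, 0.1769, 0.2041]
orientation: [0.265, 0.51, -0.169, 0.801]
wrist_force: [-1.4, 0.5, 1.7]
gripper_width: 0.632
[-0.784   0.428   0.2548  2.2451  0.8661  0.1667 -0.4741] 21.2 [-1.4342  0.4921  1.7117] axial M 0.5403873716855754
pos [0.4849 0.1769 0.2041] shift world [ 0.0008 -0.0001 -0.0004] in tool now [0.0007 0.0003 0.0005] in target tool [ 0.0007 -0.0001  0.0006]
rotvec tool deg [-36.58     0.0794   0.0012]
```

```bash
python3 -m jog '[[0,0,0,4,0,0],[0,0,0,4,0,0],[0,0,0,4,0,0],[0,0,0,4,0,0],[0,0,0,1,0,0]]'
python3 - <<'E'
from h import *
from cell import robot
o=robot.get_obs();print(o['joint_pos'],o['time_s'],o['wrist_force'],'axial M',o['torque']@nrm())
delta(o,SEAT+.081*nrm(),Rt(0,25,0,1))
I=robot.camera_info('wrist');p,d=robot.read_camera('wrist')
cv2.imwrite('pics/r13.png',np.hstack([rectify(p,I,.038,N=400)[:,:,::-1],cv2.resize(p[:,80:480,::-1],(400,400))]))
E
```

```text
time_s: 21.7
position: [0.4849, 0.1769, 0.2041]
orientation: [0.378, 0.48, -0.241, 0.755]
wrist_force: [0.6, -0.7, 1.3]
gripper_width: 0.63
[-0.7885  0.4286  0.2602  2.2453  0.8582  0.1653 -0.7569] 21.7 [ 0.6183 -0.7369  1.2527] axial M 0.5732659702313128
pos [0.4849 0.1769 0.2041] shift world [ 0.0009 -0.0001 -0.0004] in tool now [0.0007 0.0005 0.0005] in target tool [ 0.0007 -0.0001  0.0007]
rotvec tool deg [-53.1954   0.0876   0.0206]
```

View pics/r13.png

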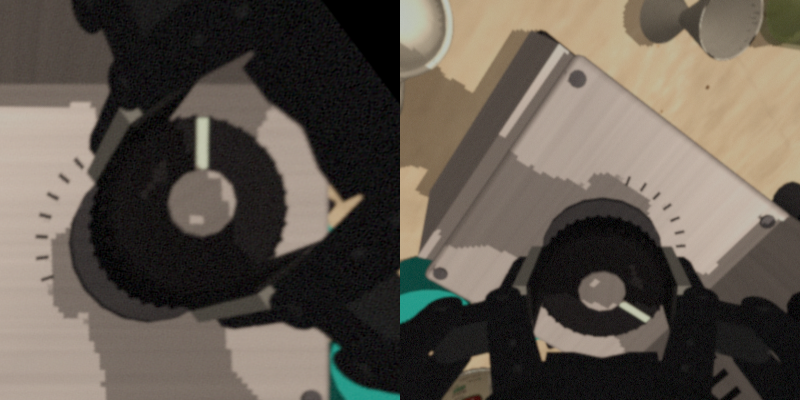

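The index line points straight upslope and the moment reads 0.57 N·m, as expected at the set tension. I'll add 2° as margin for creep-back, then let go slowly and withdraw.

```bash
python3 -m jog '[[0,0,0,2,0,0],[0,0,0,0,0,0]]'; python3 -m jog '[[0,0,0,0,0,0],[0,0,0,0,0,0],[0,0,0,0,0,0],[0,0,0,0,0,0],[0,0,0,0,0,0]]' 0.075
python3 - <<'E'
from h import *
from cell import robot
o=robot.get_obs();print(o['joint_pos'],o['time_s'],o['wrist_force'],'axial M',o['torque']@nrm())
delta(o,SEAT+.081*nrm(),Rt(0,25,55,1))
I=robot.camera_info('wrist');p,d=robot.read_camera('wrist')
cv2.imwrite('pics/r14.png',np.hstack([rectify(p,I,.038,N=400)[:,:,::-1],cv2.resize(p[:,80:480,::-1],(400,400))]))
E
```

```text
time_s: 21.95
position: [0.4848, 0.1769, 0.2041]
orientation: [0.388, 0.476, -0.248, 0.749]
wrist_force: [0.2, 0.8, 1.5]
gripper_width: 0.628
time_s: 22.45
position: [0.485, 0.177, 0.2041]
orientation: [0.386, 0.477, -0.246, 0.75]
wrist_force: [-0.0, -0.2, 0.8]
gripper_width: 0.875
[-0.7864  0.4284  0.2577  2.2451  0.8612  0.1657 -0.7818] 22.45 [-0.0084 -0.18    0.8115] axial M -0.01102874377762913
pos [0.485  0.177  0.2041] shift world [ 0.0008 -0.0002 -0.0004] in tool now [0.0007 0.0004 0.0005] in target tool [0.0007 0.0004 0.0005]
rotvec tool deg [ 0.5273  0.0633 -0.0419]
```

View pics/r14.png

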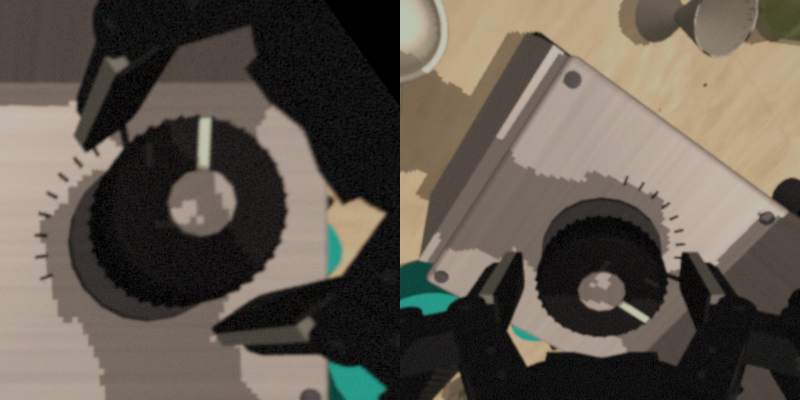

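The index stayed about 1–2° past centre, at (205,118) against hub (202,203), and the fingers are clear of the wheel. I'll withdraw along the axis.

```bash
python3 -m jog '[[-0.01,0,0,0,0,0],[-0.02,0,0,0,0,0],[-0.025,0,0,0,0,0],[-0.025,0,0,0,0,0],[-0.025,0,0,0,0,0],[-0.025,0,0,0,0,0],[-0.025,0,0,0,0,0],[0,0,0,0,0,0],[0,0,0,0,0,0],[0,0,0,0,0,0]]'
python3 - <<'E'
from h import *
from cell import robot
o=robot.get_obs();print(o['joint_pos'],o['time_s'],o['wrist_force'],o['position'])
I=robot.camera_info('wrist');p,d=robot.read_camera('wrist')
cv2.imwrite('pics/r15.png',np.hstack([rectify(p,I,.038,N=400)[:,:,::-1],rectify(p,I,0,N=400)[:,:,::-1]]))
p,d=robot.read_camera('top');cv2.imwrite('pics/t15.png',cv2.resize(p[130:280,180:410,::-1],None,fx=3.4,fy=3.4,interpolation=cv2.INTER_CUBIC))
p,d=robot.read_camera('scene');cv2.imwrite('pics/s15.png',p[:,:,::-1])
E
```

```text
time_s: 23.5
position: [0.416, 0.1767, 0.3493]
orientation: [0.385, 0.478, -0.246, 0.75]
wrist_force: [0.4, 0.2, -0.2]
gripper_width: 0.875
[-0.6734  0.051  -0.0156  2.2127  0.504   0.5935 -0.4476] 23.5 [ 0.3666  0.2064 -0.1656] [0.416  0.1767 0.3493]
```

View pics/r15.png

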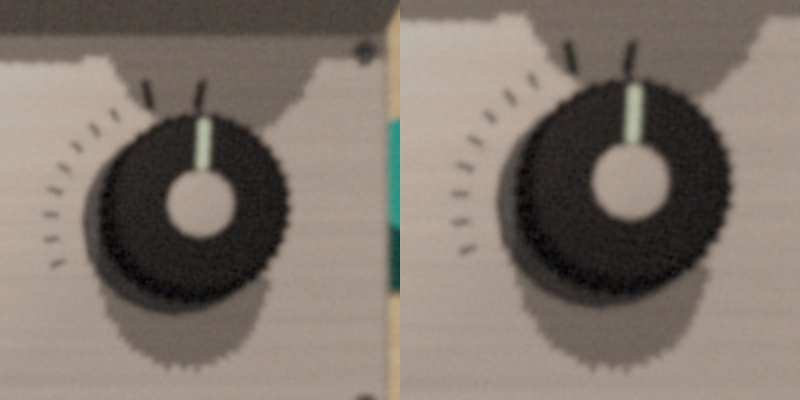

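View pics/t15.png

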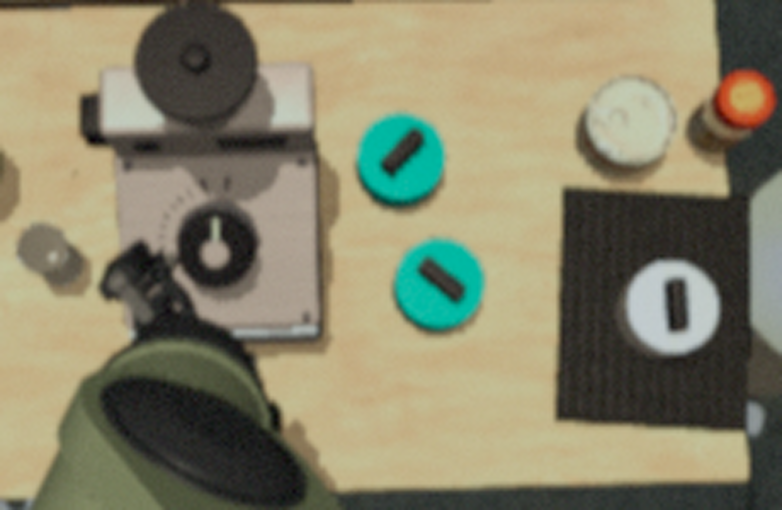

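View pics/s15.png

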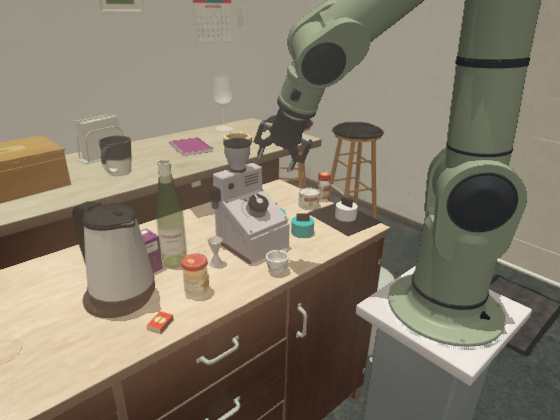

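In the rectified view the index line runs (201,205)→(205,118), about +2.5°, so the wheel angle is ≈ 2.64. The cover stands on the mat and everything else is where it was. Handing in.

```bash
python3 - <<'E'
from cell import robot
print(robot.hand_in())
E
```

```text
the job is handed in; nothing more can be done
None
```

I lifted the silver cover off the panel along its axis and set it open side down, well inside the bar mat. Then I wound the wheel about 104° clockwise in one grip, let go and withdrew. I handed the job in at about 23.7 s.

- **Wheel:** After release the index line points about 2° past the middle of the set marks, which is about 2.64 rad. The winding moment had climbed from 0.30 to 0.57 N·m. I saw no meaningful creep-back.
- **Cover and other things:** The last top and scene views show the cover upright on the mat. The turquoise look-alikes and the other things in view had not moved. The wrist force read close to zero, with the hand clear of everything.
- **Less clean points:** The cover was briefly pressed on the mat with about 20 N before I relieved it and let go. Joint 6 came close to its lower limit while winding (0.165 against 0.16) but never read below it.

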